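# Lock the carousel of the tube rotator with its spring ring

### The arm

A 6-joint arm with a two-finger parallel gripper is mounted at the origin on a cart in front of the work surface, level with it; the furniture and walls round the work are solid. World frame = base frame: x ahead of the robot, y to its left, z up, the work surface at z = 0. Lengths are in m, angles in rad, forces in N, time in s.
With the tool pointing down it reaches from about 0.35 to 0.85 m from the base axis. Payload 8.1 kg.
Tool frame: the origin (TCP) lies at the very end of the fingers, on their centre line; the grasp point (between the pads) lies robot.tcp_to_grasp behind it (robot.tcp_to_grasp is the distance from the TCP to the grasp point, in m); z points along the fingers, y is the line along which they close (so a half turn about z gives the same grasp; the last joint's range is limited). The gripper opens to 93 mm and grips with 3 to 60 N. Pads are 15 mm wide; open, the fingers measure 128 mm over their backs; the gripper's body (75 mm by 188 mm) begins 65 mm behind the grasp point.
Start: joints at [-1.197, 0.13, 1.488, -0, 1.523, -0.085], TCP at [0.266, -0.538, 0.182] pointing down, gripper open.
Joint ranges: [-2.96, 2.96], [-0.89, 2.26], [0.02, 2.5], [-1.34, 4.48], [0, 2.73], [-2.66, 2.66]. Speed limits (rad/s): [2.39, 2.39, 2.79, 3.14, 3.14, 3.14].

### API

Orientations are given as a rotation vector (axis times angle).
In Python, from plant import robot gives the robot as it stands. The module is installed in compiled form; this text tells all that it offers.
- The arm moves only by the shell command python3 -m pendant 'ROWS' [FORCE]. ROWS is JSON, a list that holds one entry, the list of rows, each a list of 5 numbers: the opening, from 0 (shut) to 1 (fully open), then the shift along the tool's x, y, z in cm, then the turn about the tool's z in degrees. In form: [[[fingers, x, y, z, roll], ...]]. A call has 1 to 8 rows; each row shifts and turns the commanded pose from where the row before left it, along the tool's axes as they then stand; what a row does not reach is not made up. A row lasts 1/10 s, in which the tool goes at most 50 mm and 8.59 degrees, less where a joint would pass 70% of its speed; a pose out of reach is approached as far as the arm can. A call is refused whole if a number of a shift passes 5 or a number of a turn 8.59, either way. A call with a gripper value outside its range is refused whole. The fingers move at their own pace and stop on an object; FORCE is the grip in N (left out, the last holds). Time passes only in rows, so rows that do not move let the fingers close. It gives the time, the measured TCP pose, the force, the opening and the grip force at its end, in the units of the state.
- robot.read_state(): the state, without advancing time (a new reading comes with each control period).
- robot.read_camera(name): name is "scene" or "top" or "wrist"; returns a dict with "img" (400x640x3 uint8, blue, green, red), "K" (3x3 intrinsics, pixels), "pose" (4x4, takes a point from camera to world coordinates). Camera axes: x right, y up, looking along -z (the intrinsics and any distortion apply to the point x, -y, -z); pixel columns grow to the right and rows downward; lengths in m; the calibration is good to about 2 mm. A picture is of the moment at which its call begins. There is no depth.
- robot.close_job(): hands the job in; it is judged then, once.
The state is a dict: "t": time; "q": joint angles; "dq": joint speeds; "joint_torque": joint torques, N m; "tool_pos": TCP position; "orientation": TCP orientation; "force": force on the tool from outside, world axes, zero at the start; "wrist_torque": the same for the moment, N m; "opening": finger opening in m; "gripper_force": force on a finger pad.
Only numpy, scipy, OpenCV 4.12 (cv2) and the standard library are available. Lean on these libraries where they do the work, as an engineer would, in place of code of your own. Each camera call takes 0.05 s, during which the arm holds its last target. There are 200 camera calls.

### The job

The tube carousel sits on the rotator's spindle but is not locked. Pinch the two ears of the loose spring ring together so that the ring spreads, keep it spread while you lower it gently over the spindle's head until it lies flat on the carousel's hub, then let it close into the groove below the head and leave it there. Leave the jar and the tape roll beside the work where they are.

Things in the scene. Friction and masses are not known exactly. Their poses are not given: they have to be found in the camera images.
- rotator: White round base of the tube rotator, 160 mm across, 45 mm high, fixed on the trolley top. Origin: centre of its underside, on the upright spindle axis. Above it, fixed on the same axis: a grey carousel disc, 168 mm across, with rubber cups near its rim; in its middle a metal hub 88 mm across that stands 6 mm above the disc, and the spindle's head above that.
- base_top (a point): On the spindle axis, top of the white base. The carousel's height is set anew each time and NOT reported: the hub's top face lies 27 to 57 mm above this point; find it by touch or sight. Directly above the hub the steel spindle has a groove 40 mm across and 10.5 mm high, then a head 48 mm across and 11.5 mm high that tapers over 8 more mm to 34 mm across. Nothing here turns or gives.
- ring: Loose steel spring ring, 78 mm across, 8 mm thick, 110 mm long with ears, 0.1 to 0.2 kg, lying flat. Origin: centre of the ring at its underside; x points to the ears, z up. Two halves hinged opposite the ears, closed by a spring; their arms cross, so squeezing the ears together spreads the ring. This body is one half: it turns from the ring's midline by half of joint spread.
- spread (a joint): Opening angle of the ring's hinge: 0 closed and free, 0.42 fully spread (stop), 0.04 to 0.1 when closed round the groove. Inner lugs stand 19.3 mm from the centre when closed; they clear the head only when nearly fully spread (about 2 mm to spare each side); at 0.28 they rub on the head's side.
- ring_hinge (a point): Centre of the ring's hinge pin at the ring's underside, 34 mm from the ring's centre, opposite the ears.
- ear_a (a point): Foot (at the ring's underside, mid length and thickness) of one ear, an upright flat plate 22 mm long, 6 mm thick, 44 mm high, 58 mm from the ring's centre. The midpoint of ear_a and ear_b is where to pinch; the ring's centre lies on the line from ring_hinge to that midpoint, 34 mm from the hinge.
- ear_b (a point): Foot of the other ear, likewise. Over the outside the ears measure about 68 mm closed and 24 mm fully squeezed, when they are parallel. Full squeezing takes about 6 N on each ear; 20 to 30 N holds the ring firmly against its stop.
- stain_jar: Bystander: round jar with a black lid, 53 mm across, 99 mm high, behind the work. Origin: centre of its underside.
- tape_roll: Bystander between the work places: small plain roll of tape, 49 mm across, 12 mm high; not the ring of this job. Origin: centre of its underside.
Not all that is in view belongs to the job. Leave any green look-alike of the ring alone.

How it is judged:
By the outcome, as a careful person would: the job done as asked, in the order asked, and still so for the second after the job is handed in, with the robot touching nothing.
It also fails if it takes over 43 s, if anything falls off the work surface, if the arm or the gripper's body presses on something with over 40 N, if the wrist force passes 120 N, or if a joint passes its speed limit or range.

## Working session

There is one attempt and no reset: what is moved stays moved. The work goes in short steps, Python scripts to look and compute and a shell command to move; the robot and the scene stay as the last step left them, time stands still between calls to the robot, and variables do not carry over. Pictures are saved under pics/ and viewed, at most 10 in all, crops included, and the job is handed in when it is done.

```bash
mkdir -p pics
cat > h.py <<'E'
import numpy as np, cv2
from plant import robot
def ray(c,u,v):
    d=np.linalg.inv(c["K"])@np.array([u,v,1.]); d=np.array([d[0],-d[1],-d[2]])
    P=np.array(c["pose"]); return P[:3,3],P[:3,:3]@d
def onz(c,u,v,z):
    o,d=ray(c,u,v); return o+d*(z-o[2])/d[2]
def proj(c,p):
    P=np.array(c["pose"]); q=P[:3,:3].T@(np.array(p)-P[:3,3]); q=np.array(c["K"])@np.array([q[0],-q[1],-q[2]]); return q[:2]/q[2]
def tri(c1,p1,c2,p2):
    o1,d1=ray(c1,*p1);o2,d2=ray(c2,*p2)
    s=np.linalg.lstsq(np.c_[d1,-d2],o2-o1,rcond=None)[0]
    return (o1+s[0]*d1+o2+s[1]*d2)/2, np.linalg.norm(o1+s[0]*d1-o2-s[1]*d2)
E
python3 - <<'E'
from h import *
s=robot.read_state(); print(s, robot.tcp_to_grasp)
for n in ["scene","top"]:
    c=robot.read_camera(n); print(n,c.keys(),c["K"],c["pose"]); cv2.imwrite(f"pics/{n}0.png",c["img"])
E
```

```text
{'t': 0.0, 'q': array([-1.19739657e+00,  1.31124187e-01,  1.48929771e+00, -5.60589583e-06,
        1.52301133e+00, -8.53866287e-02]), 'dq': array([ 3.02765914e-04, -1.34432413e-04, -1.42816031e-03, -1.97383277e-03,
        8.22393225e-05, -1.40971224e-03]), 'joint_torque': array([ 5.28081400e-04, -5.59852445e+01, -4.91750264e+01,  7.70019251e-02,
        3.59716360e-02, -1.53647979e-04]), 'tool_pos': array([ 0.26550365, -0.53733529,  0.18089949]), 'orientation': array([-3.05752409e+00, -7.13942643e-01,  4.23367812e-04]), 'force': array([ 0.41246328, -0.46209513,  0.07578786]), 'wrist_torque': array([-0.02680173,  0.00015904, -0.00988855]), 'gripper_force': 0.0, 'opening': 0.09280352470358161} 0.0188
scene dict_keys(['img', 'K', 'pose']) [[425.15379835   0.         320.291913  ]
 [  0.         425.15379835 200.18919883]
 [  0.           0.           1.        ]] [[-0.62315579  0.57200129 -0.53337734  0.11804348]
 [-0.78207803 -0.45090407  0.43016214  0.33435038]
 [ 0.00555128  0.68520073  0.72833312  0.69805335]
 [ 0.          0.          0.          1.        ]]
top dict_keys(['img', 'K', 'pose']) [[384.95568333   0.         317.15757041]
 [  0.         384.95568333 198.79556174]
 [  0.           0.           1.        ]] [[ 0.02559463  0.98866026 -0.14797229  0.42868483]
 [-0.99962664  0.02672789  0.00567489 -0.05094956]
 [ 0.00956552  0.14777179  0.98897523  0.97142219]
 [ 0.          0.          0.          1.        ]]
```

View pics/scene0.png

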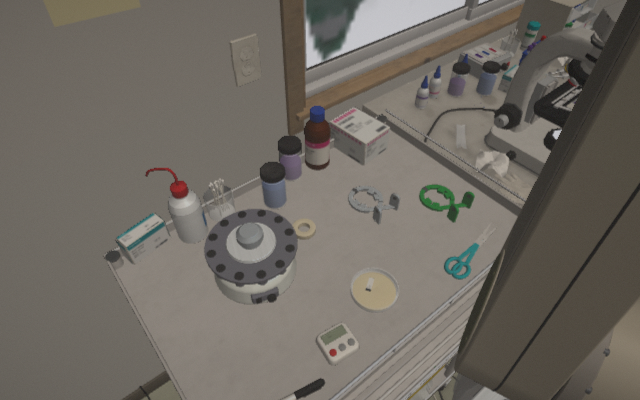

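View pics/top0.png

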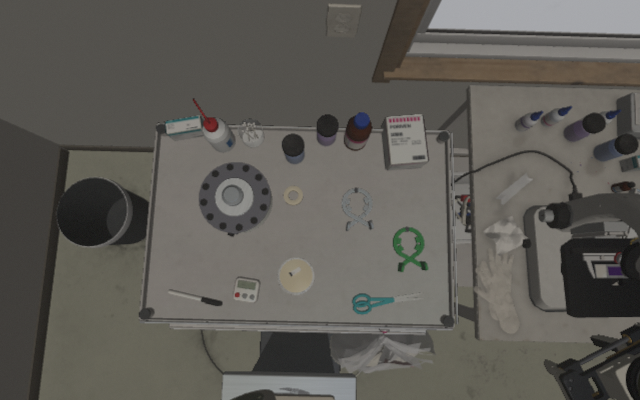

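The scene shows the rotator with the spindle head at about (250,235) in the scene view and (233,195) in the top view. The steel ring is at (366,198) and (356,205), with its ears towards the robot. The green look-alike lies to the right. Next I'll crop the ring and the spindle at larger scale.

Run:
```python
from h import *
a=cv2.imread("pics/scene0.png");b=cv2.imread("pics/top0.png")
f=lambda i,x,y:cv2.resize(i[y:y+75,x:x+100],None,fx=4,fy=4,interpolation=cv2.INTER_CUBIC)
m=np.vstack([np.hstack([f(a,200,205),f(b,185,160)]),np.hstack([f(a,330,165),f(b,310,175)])])
cv2.imwrite("pics/crop.png",cv2.convertScaleAbs(m,alpha=1.6))
c=robot.read_camera("top"); c2=robot.read_camera("scene")
print("ring",onz(c,356,205,.005),"earmid",onz(c,360,223,.04),"head",tri(c,(233,193),c2,(249,230)))
```

```text
ring [ 0.56004704 -0.15532972  0.005     ] earmid [ 0.51149443 -0.16173154  0.04      ] head (array([0.56504422, 0.13387907, 0.11622839]), np.float64(0.0010166371062654796))
```

View pics/crop.png

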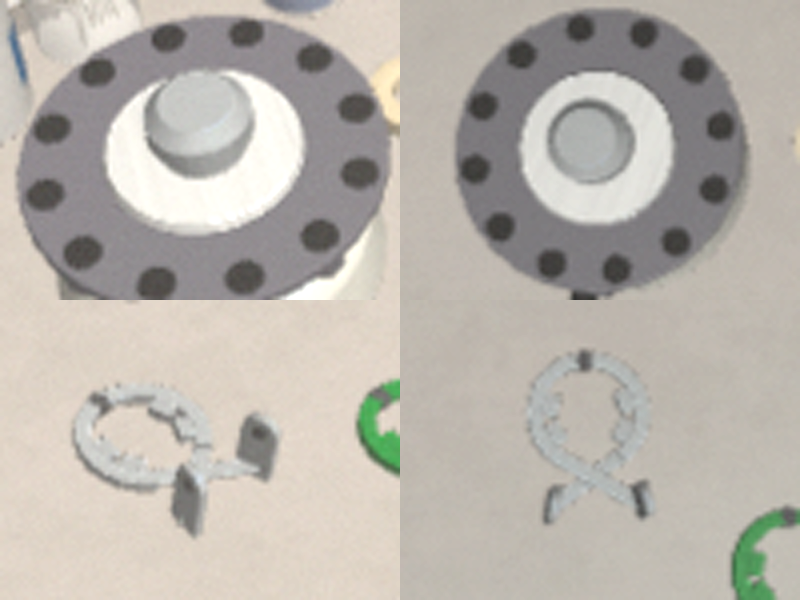

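```bash
python3 -m pendant '[[[1,3.5,-2.2,-0.5,0],[1,4.0,-2.5,-0.5,0],[1,4.0,-2.5,-0.5,0],[1,4.0,-2.5,0,0],[1,4.0,-2.5,0,0],[1,4.0,-2.5,0,0],[1,4.0,-2.5,0,0],[1,4.0,-2.5,0,0]]]' 30; python3 -m pendant '[[[1,2,-1.2,0,5.5],[1,2,-1.2,0,5.5],[1,1,-1,0,5.5],[1,0,0,0,5.5],[1,0,0,0,0],[1,0,0,0,0]]]'
cat > look.py <<'E'
from h import *
import sys
s=robot.read_state(); print(s["t"],s["tool_pos"],s["orientation"],s["force"])
c=robot.read_camera("wrist"); cv2.imwrite(f"pics/{sys.argv[1]}.png",c["img"]); import pickle; pickle.dump({k:c[k] for k in c},open(f"pics/{sys.argv[1]}.pkl","wb"))
print(np.round(c["pose"],3), np.round(c["K"],1))
E
python3 look.py w1
python3 - <<'E'
from h import *
c=robot.read_camera("top"); c2=robot.read_camera("scene")
def hub(c,x,y,w,h):
    i=c["img"][y:y+h,x:x+w].astype(int); m=((i.min(2)>0)).astype(np.uint8)
    g=i.mean(2); print("pct",np.percentile(g,[5,50,80,90,95,99]))
    m=(g>np.percentile(g,98)*0.93).astype(np.uint8)
    n,l,st,ce=cv2.connectedComponentsWithStats(m); k=1+np.argmax(st[1:,4])
    cs,_=cv2.findContours((l==k).astype(np.uint8),0,1); hl=cv2.convexHull(max(cs,key=cv2.contourArea)); e=cv2.fitEllipse(hl); print(e,st[k]); return e[0][0]+x,e[0][1]+y
p=hub(c,214,176,42,42);q=hub(c2,222,218,58,50);print(p,q,tri(c,p,c2,q))
print("hand", tri(c,(234.25,196.75),c2,(251.1,242.5)))
print("headtop",tri(c,(232.5,195.5),c2,(249.5,229.3)))
print("hinge",onz(c,356.25,190,.008),"ears",onz(c,347.5,230,0),onz(c,370.7,229,0))
E
```

```text
t: 1.0
tool_pos: [0.4615, -0.22, 0.197]
orientation: [3.059, 0.714, 0.0]
force: [1.1, -0.6, -0.0]
opening: 0.093
gripper_force: 0.0
t: 1.6
tool_pos: [0.4948, -0.1717, 0.1968]
orientation: [-3.139, -0.122, 0.001]
force: [0.4, -0.8, 0.2]
opening: 0.0929
gripper_force: 0.0
1.6 [ 0.49481996 -0.17166295  0.19677946] [-3.13917754e+00 -1.21925617e-01  5.09699375e-04] [ 0.38554215 -0.77054419  0.17818395]
[[ 0.076  0.957  0.279  0.571]
 [-0.997  0.073  0.02  -0.166]
 [-0.002 -0.28   0.96   0.4  ]
 [ 0.     0.     0.     1.   ]] [[345.8   0.  318.7]
 [  0.  345.8 194.5]
 [  0.    0.    1. ]]
pct [ 80.33333333 116.66666667 146.33333333 148.33333333 149.33333333
 150.66666667]
((19.594236373901367, 20.48390007019043), (36.18356704711914, 36.765071868896484), 47.2094612121582) [  2   3  36  36 632]
pct [ 80.98333333 109.         154.66666667 157.         158.
 160.        ]
((28.741830825805664, 23.751304626464844), (38.38724136352539, 48.26047897338867), 81.71456909179688) [  5   5  48  39 821]
(233.59423637390137, 196.48390007019043) (250.74183082580566, 241.75130462646484) (array([0.56068732, 0.13724456, 0.08988728]), np.float64(0.0002157772977600207))
hand (array([0.56073514, 0.13652574, 0.08696668]), np.float64(0.00033857157023105803))
headtop (array([0.55910515, 0.13407486, 0.12357186]), np.float64(0.0036000012277009434))
hinge [ 0.59811617 -0.15523103  0.008     ] ears [ 0.49652421 -0.13508959  0.        ] [ 0.50058572 -0.19367004  0.        ]
```

View pics/w1.png

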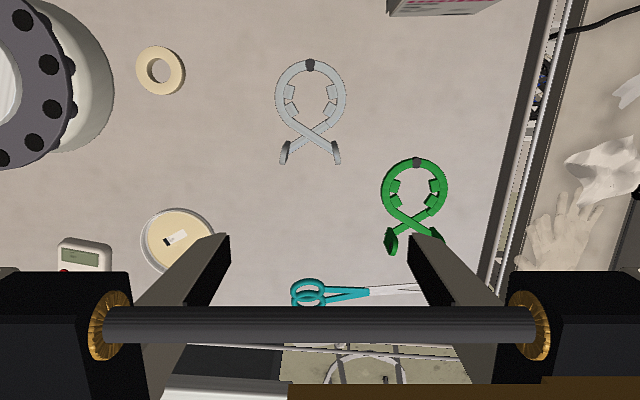

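Wrist view: the ring's hinge is at (310,65) and its ears are at about (284,155) and (336,155). The green look-alike is at (415,190). I'll measure these.

Run:
```python
from h import *
import pickle
c=pickle.load(open("pics/w1.pkl","rb"))
for n,u,v,z in [("hinge",310,65,.008),("footL",283,164,0),("footR",338,164,0),("ringL",275,97,.004),("ringR",346,97,.004),("green ear",390,240,.03),("green",381,190,.005),("greenR",447,190,.005)]: print(n,onz(c,u,v,z))
i=c["img"][50:175,265:355]; cv2.imwrite("pics/c2.png",cv2.resize(cv2.convertScaleAbs(i,alpha=1.3),None,fx=4.5,fy=4.5,interpolation=cv2.INTER_CUBIC))
```

```text
hinge [ 0.59948811 -0.15389321  0.008     ]
footL [ 0.48875976 -0.12957576  0.        ]
footR [ 0.49369159 -0.19395979  0.        ]
ringL [ 0.56382042 -0.11760674  0.004     ]
ringR [ 0.56977122 -0.19559342  0.004     ]
green ear [ 0.4150991  -0.26007436  0.03      ]
green [ 0.46740724 -0.24724577  0.005     ]
greenR [ 0.47338294 -0.32513153  0.005     ]
```

View pics/c2.png

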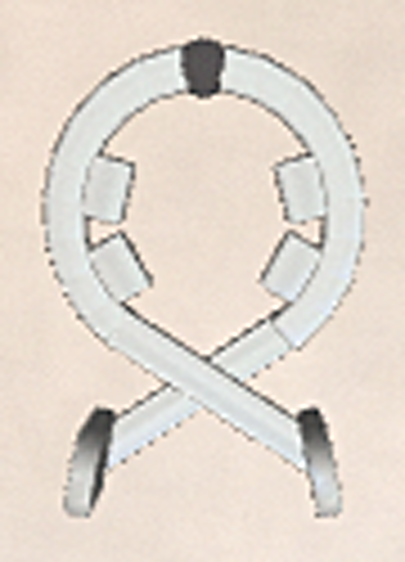

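```bash
python3 -m pendant '[[[1,0.7,-0.5,2.5,0],[1,0.7,-0.5,3.5,0],[1,0,0,4,0],[1,0,0,3.5,0],[1,0,0,0,0],[1,0,0,0,0]]]' 30; python3 look.py w2
```

```text
t: 2.35
tool_pos: [0.5078, -0.1607, 0.0622]
orientation: [-3.139, -0.118, 0.002]
force: [0.8, 0.1, 1.4]
opening: 0.0928
gripper_force: 0.0
2.35 [ 0.50775261 -0.16071297  0.06222169] [-3.13886030e+00 -1.17678057e-01  1.83628113e-03] [0.84604985 0.0929565  1.35092289]
[[ 0.073  0.957  0.28   0.584]
 [-0.997  0.071  0.019 -0.155]
 [-0.002 -0.281  0.96   0.265]
 [ 0.     0.     0.     1.   ]] [[345.8   0.  318.7]
 [  0.  345.8 194.5]
 [  0.    0.    1. ]]
```

View pics/w2.png

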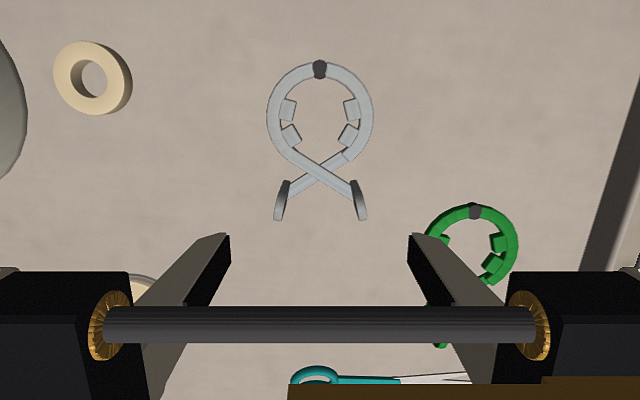

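The ring axis is at column 320, the same as the finger midline at 320.5. The hinge is at (320,69) and the ears are at about (281,200) and (360,200). I'll check the pinch point numerically.

Run:
```python
from h import *
import pickle
c=pickle.load(open("pics/w2.pkl","rb"))
h=onz(c,320,69,.008); L=onz(c,266,117,.004);R=onz(c,373,117,.004)
print(h,(L+R)/2,np.linalg.norm(L-R), "foot-arm ends",onz(c,287,184,.006),onz(c,353,184,.006))
print("ear tops outer end", onz(c,278,220,.02),onz(c,362,220,.02))
g=onz(c,430,236,.008);print("green",g)
for x in [.500,.504,.508,.512]: print(x,proj(c,(x,-.161,0)),proj(c,(x,-.161,.044)))
for o in (.0,.013): print("greenear",onz(c,440,345,.0))
```

```text
[ 0.60052651 -0.15445628  0.008     ] [ 0.56746509 -0.15654994  0.004     ] 0.07900111752194573 foot-arm ends [ 0.5151768  -0.13522218  0.006     ] [ 0.51895366 -0.18615569  0.006     ]
ear tops outer end [ 0.49035445 -0.13086755  0.02      ] [ 0.49505818 -0.19409722  0.02      ]
green [ 0.48114347 -0.25187429  0.008     ]
0.5 [318.78654122 202.63810246] [318.67447122 222.20451955]
0.504 [319.15358652 197.89192165] [319.10700564 216.69800544]
0.508 [319.52361414 193.10717705] [319.54368971 211.13866291]
0.512 [319.89666059 188.28339672] [319.98458343 205.52572805]
greenear [ 0.3719812  -0.28159687  0.        ]
greenear [ 0.3719812  -0.28159687  0.        ]
```

```bash
python3 -m pendant '[[[1,0.1,0,2.5,0],[1,0,0,2.5,0],[1,0,0,0,0],[0.7,0,0,0,0],[0.5,0,0,0,0],[0.3,0,0,0,0],[0,0,0,0,0],[0,0,0,0,0]]]' 30;python3 -m pendant '[[[0,0,0,0,0],[0,0,0,0,0],[0,0,0,0,0]]]' 30; python3 look.py w3
```

```text
t: 3.2
tool_pos: [0.5097, -0.1607, 0.0126]
orientation: [3.139, 0.118, 0.001]
force: [-0.3, -0.7, 0.4]
opening: 0.0573
gripper_force: 0.0
t: 3.5
tool_pos: [0.5091, -0.1605, 0.0119]
orientation: [-3.139, -0.117, 0.0]
force: [0.6, 0.7, -0.7]
opening: 0.0334
gripper_force: 0.0
3.5 [ 0.50913264 -0.16047393  0.01186381] [-3.13934495e+00 -1.17490970e-01  2.15160171e-04] [ 0.59693948  0.72007645 -0.66458171]
[[ 0.073  0.957  0.279  0.585]
 [-0.997  0.071  0.019 -0.155]
 [-0.002 -0.28   0.96   0.215]
 [ 0.     0.     0.     1.   ]] [[345.8   0.  318.7]
 [  0.  345.8 194.5]
 [  0.    0.    1. ]]
```

View pics/w3.png

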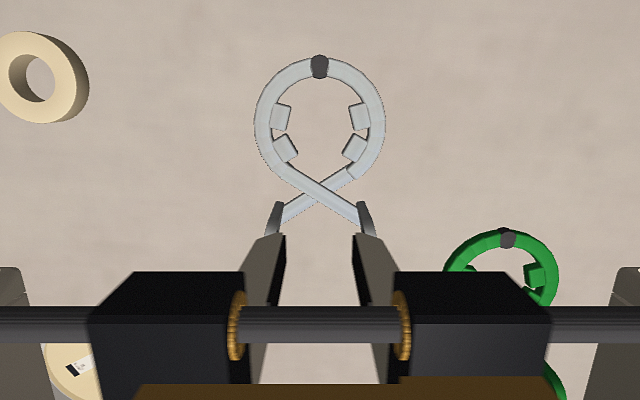

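The fingers seem to have closed in front of the ears: the ears at (275,215) and (365,215) are still at their closed width. I'll check finger and ear positions.

Run:
```python
from h import *
import pickle
c=pickle.load(open("pics/w3.pkl","rb"))
for z in(.0,.012,.044):print(z,"tip",onz(c,285,236,z),onz(c,355,236,z),"ear far end",onz(c,278,203,z),onz(c,366,203,z),"row236",onz(c,270,236,z))
print("hinge",onz(c,319.5,66,.008)); print(proj(c,(.509,-.1605,.0119)),proj(c,(.509,-.1605,.0307)),proj(c,(.509,-.1605,.044)))
for n in ["top","scene"]:
    k=robot.read_camera(n); p=proj(k,(.51,-.16,.03)).astype(int); print(n,p)
    cv2.imwrite(f"pics/{n}3.png",cv2.resize(k["img"][p[1]-45:p[1]+45,p[0]-60:p[0]+60],None,fx=5,fy=5,interpolation=cv2.INTER_CUBIC))
```

```text
0.0 tip [ 0.49228209 -0.13881825  0.        ] [ 0.49575271 -0.18562637  0.        ] ear far end [ 0.51514844 -0.13319667  0.        ] [ 0.51937945 -0.19039169  0.        ] row236 [ 0.49153808 -0.12878376  0.        ]
0.012 tip [ 0.49748051 -0.13971999  0.012     ] [ 0.50075723 -0.18391306  0.012     ] ear far end [ 0.51906938 -0.13441247  0.012     ] [ 0.52306401 -0.18841216  0.012     ] row236 [ 0.49677806 -0.1302461   0.012     ]
0.044 tip [ 0.51134296 -0.14212464  0.044     ] [ 0.51410263 -0.17934424  0.044     ] ear far end [ 0.52952519 -0.13765463  0.044     ] [ 0.53288949 -0.1831334   0.044     ] row236 [ 0.51075135 -0.13414569  0.044     ]
hinge [ 0.60025018 -0.15400696  0.008     ]
[319.06887873 221.19253939] [319.05400559 232.8046139 ] [319.04173456 242.38510483]
top [358 223]
scene [385 205]
```

View pics/scene3.png

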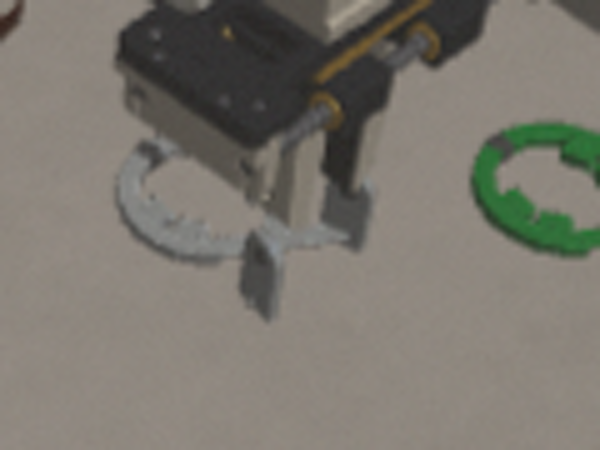

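The ears look untouched and the fingertips look higher than the reported TCP. I'll triangulate the fingertips to check.

Run:
```python
from h import *
s=robot.read_state();print(s["t"],s["opening"],s["gripper_force"],s["tool_pos"])
c=robot.read_camera("wrist");k=robot.read_camera("scene");cv2.imwrite("pics/w4.png",c["img"])
print("near finger tip", tri(c,(285,236),k,(325+303/5,160+232/5)),tri(c,(260,246),k,(325+275/5,160+218/5)))
for z in(.012,.03,.05): print(z,proj(k,(.509,-.145,z)),proj(k,(.509,-.175,z)))
m=np.vstack([cv2.resize(c["img"][180:330,200:440],None,fx=2.5,fy=2.5)]);cv2.imwrite("pics/w4c.png",m)
```

```text
3.65 0.021770746682730928 0.0 [ 0.50912083 -0.16046752  0.01185883]
near finger tip (array([ 0.50482891, -0.1462462 ,  0.03867526]), np.float64(0.012056930211826397)) (array([ 0.50712845, -0.13321369,  0.05473622]), np.float64(0.007080833069680868))
0.012 [379.5521195  214.28452994] [389.48450279 207.8864199 ]
0.03 [380.4612417  208.67159021] [390.52322675 202.260961  ]
0.05 [381.50290608 202.24033224] [391.71287097 195.81815721]
```

View pics/w4c.png

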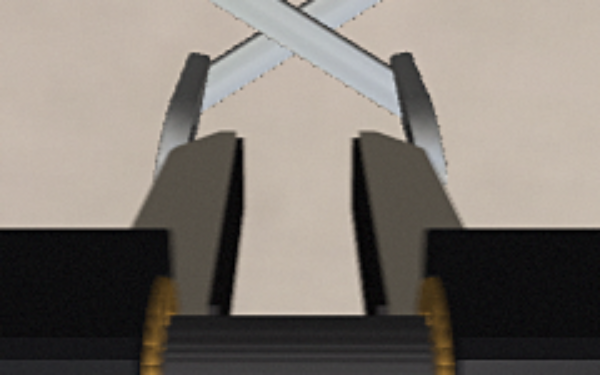

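The fingertips are really at about z≈0.05, roughly 38 mm above the reported TCP, so the ears were never touched. I'll reopen, then descend gently while watching force.

```bash
python3 -m pendant '[[[1,0,0,0,0],[1,0,0,0,0],[1,0,0,0,0],[1,0,0,0,0],[1,0,0,0,0],[1,0,0,0,0],[1,0,0,0,0],[1,0,0,0,0]]]' 30;python3 -m pendant '[[[1,0,0,0.5,0],[1,0,0,0.5,0],[1,0,0,0,0]]]' 30;  python3 -m pendant '[[[1,0,0,0.5,0],[1,0,0,0.5,0],[1,0,0,0,0]]]' 30; python3 look.py w5
```

```text
t: 4.55
tool_pos: [0.5092, -0.1605, 0.0119]
orientation: [3.139, 0.118, 0.0]
force: [-0.7, -0.2, -0.8]
opening: 0.0729
gripper_force: 0.0
t: 4.85
tool_pos: [0.5083, -0.1601, 0.0007]
orientation: [-3.139, -0.117, 0.003]
force: [0.3, 1.0, 0.0]
opening: 0.0921
gripper_force: 0.0
t: 5.15
tool_pos: [0.5084, -0.1602, -0.0091]
orientation: [-3.139, -0.117, 0.002]
force: [-0.5, 0.2, 0.3]
opening: 0.093
gripper_force: 0.0
5.15 [ 0.50842469 -0.16018093 -0.00913635] [-3.13870725e+00 -1.17426312e-01  2.30351369e-03] [-0.47092148  0.24644104  0.32796813]
[[ 0.073  0.957  0.28   0.585]
 [-0.997  0.071  0.018 -0.155]
 [-0.002 -0.281  0.96   0.194]
 [ 0.     0.     0.     1.   ]] [[345.8   0.  318.7]
 [  0.  345.8 194.5]
 [  0.    0.    1. ]]
```

No contact at a reported z of −0.009, so the offset is real. I'll go down another 1.6 cm to a true height of about 13 mm and pinch.

```bash
python3 -m pendant '[[[1,0.1,0,0.5,0],[1,0,0,0.5,0],[1,0,0,0.4,0],[1,0,0,0,0]]]' 30;python3 -m pendant '[[[0,0,0,0,0],[0,0,0,0,0],[0,0,0,0,0],[0,0,0,0,0],[0,0,0,0,0],[0,0,0,0,0],[0,0,0,0,0],[0,0,0,0,0]]]' 30;  python3 -m pendant '[[[0,0,0,0,0],[0,0,0,0,0]]]' 30; python3 look.py w5
python3 - <<'E'
from h import *
c=robot.read_camera("wrist")["img"];k=robot.read_camera("scene");p=proj(k,(.53,-.16,.03)).astype(int)
a=cv2.resize(c[0:320,160:480],(500,500));b=cv2.resize(k["img"][p[1]-50:p[1]+50,p[0]-30:p[0]+30],(300,500))
cv2.imwrite("pics/m5.png",np.hstack([a,b]))
E
```

```text
t: 5.6
tool_pos: [0.5095, -0.1601, -0.023]
orientation: [-3.139, -0.117, 0.002]
force: [-0.3, -0.3, -0.3]
opening: 0.093
gripper_force: 0.0
t: 6.4
tool_pos: [0.5103, -0.1605, -0.0219]
orientation: [3.139, 0.118, 0.0]
force: [-1.6, 0.3, 2.8]
opening: 0.034
gripper_force: 4.9
t: 6.6
tool_pos: [0.5104, -0.1606, -0.0218]
orientation: [3.139, 0.117, 0.001]
force: [-1.7, 0.8, 4.0]
opening: 0.0204
gripper_force: 30.0
6.6 [ 0.51038926 -0.16060258 -0.02182759] [3.13911180e+00 1.17400291e-01 5.61083077e-04] [-1.65065812  0.75758114  3.95578357]
[[ 0.073  0.958  0.279  0.586]
 [-0.997  0.071  0.019 -0.155]
 [-0.001 -0.279  0.96   0.181]
 [ 0.     0.     0.     1.   ]] [[345.8   0.  318.7]
 [  0.  345.8 194.5]
 [  0.    0.    1. ]]
```

View pics/m5.png

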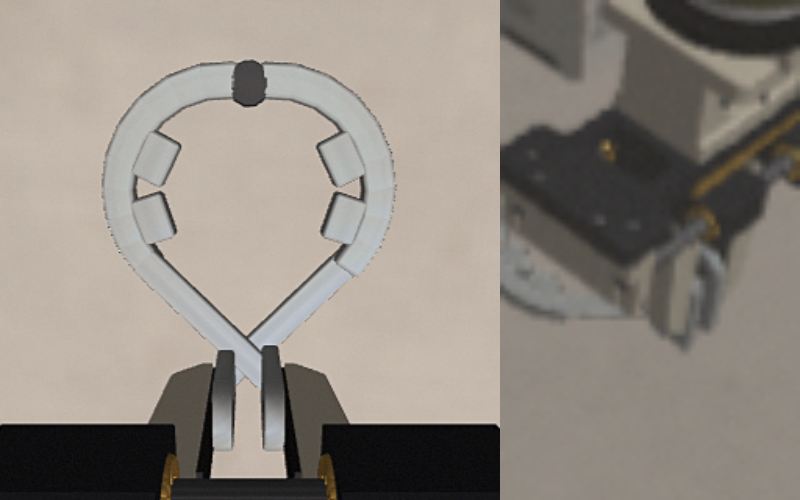

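The ring is spread and firmly held: grip 30 N, opening 20 mm, hinge at about (319,53) in the wrist image. Now I'll lift it and carry it over the spindle.

```bash
python3 -m pendant '[[[0,0,0,-0.5,0],[0,0,0,-1.5,0],[0,0,0,-2.5,0],[0,0,0,-3,0],[0,0,0,-3,0],[0,0,0,-2.5,0],[0,0,0,-2,0],[0,0,0,0,0]]]' 30;python3 -m pendant '[[[0,0.2,-2,0,0],[0,0.2,-4,0,0],[0,0.2,-4.5,0,0],[0,0.2,-4.5,0,0],[0,0.2,-4.5,0,0],[0,0.2,-4.5,0,0],[0,0.2,-3.5,0,0],[0,0.2,-1.7,0,0]]]' 30;  python3 -m pendant '[[[0,0,0,0,0],[0,0,0,0,0],[0,0,0,0,0]]]' 30; python3 look.py w6
python3 - <<'E'
from h import *
import pickle
for n in ["w5","w6"]:
    c=pickle.load(open(f"pics/{n}.pkl","rb")); i=c["img"]; g=i[20:110,280:360].max(2)
    m=(g<(95)).astype(np.uint8); nn,l,st,ce=cv2.connectedComponentsWithStats(m)
    for k in range(1,nn):
        if st[k,4]>60: print(n,ce[k]+[280,20],st[k])
    np.set_printoptions(linewidth=250); print(g[::6,::4] )
E
```

```text
t: 7.55
tool_pos: [0.5126, -0.1613, 0.1325]
orientation: [3.137, 0.118, 0.01]
force: [0.4, 0.3, -0.9]
opening: 0.0205
gripper_force: 30.0
t: 8.35
tool_pos: [0.5029, 0.1349, 0.1267]
orientation: [-3.139, -0.122, 0.003]
force: [0.5, -0.0, -1.8]
opening: 0.0206
gripper_force: 30.0
t: 8.65
tool_pos: [0.504, 0.1309, 0.1274]
orientation: [3.139, 0.116, -0.001]
force: [0.3, -0.5, -2.2]
opening: 0.0207
gripper_force: 30.0
8.65 [0.5040364  0.13090532 0.12738783] [ 3.13896411e+00  1.16134503e-01 -1.39128836e-03] [ 0.26247835 -0.54275058 -2.21257262]
[[ 0.072  0.957  0.28   0.58 ]
 [-0.997  0.07   0.019  0.136]
 [-0.001 -0.281  0.96   0.33 ]
 [ 0.     0.     0.     1.   ]] [[345.8   0.  318.7]
 [  0.  345.8 194.5]
 [  0.    0.    1. ]]
w5 [318.87431694  52.76320583] [ 28  18  32  30 549]
[[189 190 191 190 188 191 189 191 189 188 192 188 190 190 188 189 190 190 190 189]
 [193 193 193 192 195 190 191 190 188 190 190 189 189 190 190 189 188 188 187 185]
 [192 193 194 193 193 195 194 193 193 191 192 190 191 190 191 190 189 187 190 190]
 [196 196 196 198 198 197 203 202 196 165 109 206 198 200 193 1
[... 1580 characters left out ...]
82  89 196 195 199 199 195 197 198]
 [194 196 193 178 158 141 117 115  80  78  82  77  73 113 138 154 178 185 194 197]
 [170 245 237 236 232 234 235 232 238 178 206 255 238 235 234 238 234 237 241 233]
 [233 238 235 234 233 235 234 234 237 235 234 239 234 236 234 233 236 237 235 232]
 [237 236 237 234 235 236 234 236 236 235 237 238 237 234 237 235 238 236 236 234]
 [237 234 233 234 237 236  87  94  99 100 100  97 110 243 235 237 237 236 230 240]
 [235 235 234 147 102 106 100 105 107 101 101 110 113 111 110 211 235 233 237 237]
 [235 239 103 107 104 100 156 196 188 189 191 191 152 118 117 120 108 236 238 237]
 [239 106 113 108 162 184 189 190 189 194 192 186 188 190 167 127 130 130 237 236]]
```

The ring has not slipped: the hinge pixel is unchanged. Next I'll find the head in this wrist view and compare it with the ring's centre.

```bash
cat > rel.py <<'E'
from h import *
import sys
s=robot.read_state(); c=robot.read_camera("wrist"); i=c["img"].astype(int); g=i.max(2)
zr=s["tool_pos"][2]+.0218
hg=onz(c,318.75,52.85,zr+.008); a=2*np.arctan2(s["orientation"][1],s["orientation"][0])
ax=np.array([np.cos(a),np.sin(a),0]); ay=np.array([ax[1],-ax[0],0])
cen=hg-.034*ax; cen[2]=zr; cp=proj(c,cen)
print("ring centre",cen,"px",cp,"f",np.round(s["force"],1),"t",s["t"], "tool",s["tool_pos"])
m=((g>140)&(g<215)).astype(np.uint8)  # flat top
dark=((g>=75)&(g<=140)).astype(np.uint8)
def comps(m,lab):
    n,l,st,ce=cv2.connectedComponentsWithStats(m)
    for k in range(1,n):
        x,y,w,h,A=st[k]
        if A>500 and 230<ce[k][0]<410 and 50<ce[k][1]<230 and w<160:
            cs,_=cv2.findContours((l==k).astype(np.uint8),0,1); e=cv2.fitEllipse(cv2.convexHull(max(cs,key=cv2.contourArea)))
            print(lab,st[k],np.round(e[0],1),np.round(e[1],1)); 
comps(m,"top"); comps(dark,"dark")
for z in (.11,.118,.125): 
  print(z,"r34 px", np.linalg.norm(proj(c,(.5605,.137+.017,z))-proj(c,(.5605,.137-.017,z))), proj(c,(.5605,.137,z)), "r48 z-8",np.linalg.norm(proj(c,(.5605,.137+.024,z-.008))-proj(c,(.5605,.137-.024,z-.008))))
cv2.imwrite("pics/rel.png",c["img"])
E
python3 rel.py
```

```text
ring centre [0.56470811 0.13529174 0.14937116] px [318.85439183 125.48423826] f [-0.6  0.2 -0.7] t 8.7 tool [0.50419821 0.13082904 0.12757116]
top [ 225   40  117  265 7752] [295.6 171. ] [138.7 271.5]
top [ 280   95   74   67 3491] [317.4 128. ] [64.5 74.9]
top [304 157  74  58 732] [ 644.5 -204. ] [  68.6 1081. ]
dark [ 278   84   75   57 1113] [314.4 117.5] [66.1 74.2]
dark [ 255  153  124   76 1058] [308.4 141. ] [100.2 233.5]
0.11 r34 px 54.14173279429711 [315.69870767 126.51336949] r48 z-8 73.82513663910439
0.118 r34 px 56.12632342778057 [315.57462466 127.72219382] r48 z-8 76.43555653432524
0.125 r34 px 57.98614464606125 [315.45834314 128.85501549] r48 z-8 78.87594471773883
```

```bash
python3 -m pendant '[[[0,-0.26,-0.17,0.6,0],[0,0,0,1.0,0],[0,0,0,0.6,0],[0,0,0,0.3,0],[0,0,0,0,0]]]' 30; python3 rel.py
python3 - <<'E'
import cv2,numpy as np
np.set_printoptions(linewidth=260)
g=cv2.imread("pics/rel.png").max(2)
print("col319",g[66:240:3,319]); print("rows",[ (r,g[r,255:385:3]) for r in (115,125,135)])
E
```

```text
t: 9.25
tool_pos: [0.501, 0.1333, 0.1019]
orientation: [3.139, 0.117, -0.002]
force: [-0.4, -0.2, -2.1]
opening: 0.0208
gripper_force: 30.0
ring centre [0.56150606 0.13783985 0.1237491 ] px [318.86016066 125.49099424] f [-0.4 -0.2 -2.1] t 9.25 tool [0.5009848  0.13328175 0.1019491 ]
top [ 225   40  118  266 8221] [297.4 171.3] [136.8 274.8]
top [ 280   89   84   76 4604] [322.5 126.1] [73.7 85.5]
top [296 181  57  34 642] [324.9 188.2] [36.3 59.7]
dark [ 278   76   84   63 1336] [318.8 114.1] [73.9 84.1]
0.11 r34 px 61.32366442835777 [320.25740687 125.21782655] r48 z-8 83.24194740416291
0.118 r34 px 63.88137058217809 [320.3037534  126.55459195] r48 z-8 86.57483741682486
0.125 r34 px 66.30101150969242 [320.34759879 127.81921756] r48 z-8 89.71799836079802
col319 [ 79 255 237 241  98 104 109 105 171 192 194 195 196 198 195 201 196 201 199 194 203 198 201 200 200 199 202 203 199 194 181 181 179 241 240 241 241 241 241 243 245 129 145 145 147 147 150 149 152 116 158 121 211 208 212 212 206 206]
rows [(115, array([177, 202, 200, 148, 248, 239, 238, 246, 117, 122, 125, 123, 198, 196, 193, 192, 194, 197, 197, 201, 200, 194, 198, 199, 205, 199, 198, 197, 193, 196, 201, 199, 182, 154, 151, 149, 191, 242, 242,  62, 188, 202, 203, 187], dtype=uint8)), (125, array([ 88, 149, 192,  45, 244, 238, 235, 245, 127, 136, 131, 145, 194, 197, 197, 195, 196, 197, 193, 194, 199, 198, 196, 198, 200, 199, 202, 208, 203, 199, 201, 205, 199, 165, 163, 162, 196, 241, 242, 241, 107, 164, 108,  84], dtype=uint8)), (135, array([188, 196, 198, 201,  66, 246, 239, 239, 237, 134, 145, 139, 174, 201, 197, 193, 195, 196, 200, 199, 200, 200, 199, 202, 202, 200, 198, 201, 203, 204, 202, 203, 174, 171, 169, 164, 244, 243, 114, 133, 202, 200, 196, 193], dtype=uint8))]
```

The head's centre shows at about column 320.5 against 318.9 for the ring, and about 1.2 mm further in x. I'll correct by +0.12 and +0.1 cm and descend gently.

```bash
python3 -m pendant '[[[0,0.12,0.1,0,0],[0,0,0,0.3,0],[0,0,0,0.3,0],[0,0,0,0.3,0],[0,0,0,0.3,0],[0,0,0,0,0]]]' 30; python3 rel.py
python3 - <<'E'
import cv2,numpy as np
np.set_printoptions(linewidth=260)
g=cv2.imread("pics/rel.png").max(2)
print("col319",g[60:240:3,319]); print("rows",[ (r,g[r,255:385:3]) for r in (102,110,118,125,135,145)])
E
```

```text
t: 9.9
tool_pos: [0.5024, 0.1325, 0.0902]
orientation: [3.139, 0.118, -0.002]
force: [0.6, -0.2, -1.4]
opening: 0.0208
gripper_force: 30.0
ring centre [0.56290769 0.13701846 0.11203575] px [318.86329754 125.49348141] f [ 0.6 -0.2 -1.4] t 9.9 tool [0.50238592 0.1324755  0.09023575]
top [ 225   40  102  219 6324] [295.9 145.1] [139.6 213.1]
top [ 273   92   92   80 5220] [320.3 131.1] [77.9 91.5]
dark [ 274   78   87   63 1415] [317.4 117.9] [78.3 88. ]
0.11 r34 px 65.0108483228144 [318.56369423 129.81239248] r48 z-8 88.04272337261982
0.118 r34 px 67.89303122115268 [318.53692855 131.42890532] r48 z-8 91.78031954217957
0.125 r34 px 70.63303940521561 [318.51148295 132.96569139] r48 z-8 95.32107715502158
col319 [ 86  85  81 255 239 239 145 103 107 108 104 183 196 194 202 200 202 194 203 204 197 209 200 200 202 201 205 204 204 206 204 208 204 204 181 179 187 213 243 243 243 243 244 245 245 255 147 149 153 151 152 115 161 123 210 209 214 215 206 207]
rows [(102, array([193, 191, 198, 201, 203, 158, 250, 242, 140, 113, 117, 112, 117, 139, 194, 197, 199, 202, 200, 199, 200, 200, 201, 197, 197
[... 657 characters left out ...]
, 136, 129, 129, 178, 202, 199, 197, 197, 200, 202, 197, 196, 201, 202, 203, 204, 207, 204, 201, 204, 207, 207, 205, 201, 203, 200, 160, 163, 164, 156, 246, 242, 247, 112, 172, 110,  87], dtype=uint8)), (135, array([194, 198, 202, 203,  68, 248, 235, 138, 137, 143, 162, 197, 197, 198, 200, 198, 200, 199, 200, 206, 201, 199, 203, 203, 206, 202, 203, 202, 203, 205, 209, 211, 195, 175, 170, 166, 203, 245, 160, 135, 203, 204, 197, 197], dtype=uint8)), (145, array([194, 194, 197, 205, 212,  96, 254, 248, 144, 144, 153, 145, 189, 204, 201, 205, 205, 202, 197, 201, 204, 203, 204, 205, 206, 206, 207, 207, 208, 208, 210, 182, 180, 177, 175, 217, 246,  96, 161, 206, 207, 202, 201, 207], dtype=uint8))]
```

The gaps between lugs and head are balanced at about 7 px on every side. I'll continue down.

```bash
python3 -m pendant '[[[0,0,0.05,0.3,0],[0,0,0,0.3,0],[0,0,0,0.3,0],[0,0,0,0.3,0],[0,0,0,0,0]]]' 30;python3 -m pendant '[[[0,0,0,0.2,0],[0,0,0,0.2,0],[0,0,0,0.2,0],[0,0,0,0,0]]]' 30; python3 rel.py|head -1
```

```text
t: 10.45
tool_pos: [0.5025, 0.132, 0.0783]
orientation: [3.139, 0.118, -0.001]
force: [0.2, -0.1, -1.7]
opening: 0.0206
gripper_force: 30.0
t: 10.85
tool_pos: [0.5026, 0.132, 0.0725]
orientation: [3.139, 0.117, -0.001]
force: [0.7, 0.1, -1.2]
opening: 0.0206
gripper_force: 30.0
ring centre [0.56317894 0.1365442  0.09434247] px [318.85991269 125.47250187] f [ 0.7  0.1 -1.2] t 10.85 tool [0.50263381 0.13197982 0.07254247]
```

Underside at 0.094 with no contact. Now 1 mm steps until touch.

```bash
python3 -m pendant '[[[0,0,0,0.1,0],[0,0,0,0.1,0],[0,0,0,0.1,0],[0,0,0,0,0]]]' 30;python3 -m pendant '[[[0,0,0,0.1,0],[0,0,0,0,0]]]' 30;python3 -m pendant '[[[0,0,0,0.1,0],[0,0,0,0,0]]]' 30
```

```text
t: 11.3
tool_pos: [0.5028, 0.132, 0.0697]
orientation: [3.139, 0.118, -0.0]
force: [-0.4, -0.8, -0.3]
opening: 0.0208
gripper_force: 30.0
t: 11.5
tool_pos: [0.5029, 0.132, 0.0688]
orientation: [3.139, 0.118, -0.0]
force: [-0.5, -0.8, -2.1]
opening: 0.0206
gripper_force: 30.0
t: 11.7
tool_pos: [0.5031, 0.1321, 0.0682]
orientation: [-3.139, -0.118, -0.001]
force: [-1.1, 0.1, 0.1]
opening: 0.0205
gripper_force: 30.0
```

```bash
for i in 1 2 3; do python3 -m pendant '[[[0,0,0,0.1,0],[0,0,0,0,0]]]' 30 | egrep "tool_pos|^force|t:"; done; python3 rel.py | head -1
```

```text
t: 11.9
tool_pos: [0.5032, 0.1321, 0.068]
force: [-4.9, -1.3, 8.5]
t: 12.1
tool_pos: [0.5035, 0.1322, 0.0679]
force: [-7.5, -1.1, 14.7]
t: 12.3
tool_pos: [0.5035, 0.1322, 0.0676]
force: [-10.4, -1.7, 20.9]
ring centre [0.56398315 0.13678059 0.08942782] px [318.8673273  125.45114568] f [-10.4  -1.7  20.9] t 12.3 tool [0.50351982 0.13224833 0.06762782]
```

Contact is at an underside height of about 0.090, which matches the hub estimate (0.088–0.090). I'll ease off, then let the ring close.

```bash
python3 -m pendant '[[[0,0,0,-0.15,0],[0,0,0,-0.05,0],[0,0,0,0,0]]]' 30; python3 rel.py|head -1; python3 -m pendant '[[[0.3,0,0,0,0],[0.4,0,0,0,0],[0.5,0,0,0,0],[0.6,0,0,0,0],[0.7,0,0,0,0],[0.8,0,0,0,0],[0.9,0,0,0,0],[1,0,0,0,0]]]' 30; python3 -m pendant '[[[1,0,0,0,0],[1,0,0,0,0],[1,0,0,0,0],[1,0,0,0,0]]]'; python3 look.py w7
python3 - <<'E'
import cv2,numpy as np
np.set_printoptions(linewidth=260)
g=cv2.imread("pics/w7.png").max(2)
print("col319",g[30:240:3,319]); print("rows",[ (r,g[r,225:415:4]) for r in (100,110,118,125,135,145,200,210,220,230)])
E
```

```text
t: 12.65
tool_pos: [0.5036, 0.1322, 0.0677]
orientation: [-3.139, -0.118, -0.002]
force: [-2.0, 0.1, 6.4]
opening: 0.0205
gripper_force: 30.0
ring centre [0.56404954 0.13675962 0.08954059] px [318.8649592  125.44672223] f [-2.   0.1  6.4] t 12.65 tool [0.50355084 0.13223098 0.06774059]
t: 13.5
tool_pos: [0.5025, 0.1321, 0.0667]
orientation: [-3.139, -0.118, 0.001]
force: [-0.2, 0.8, -0.1]
opening: 0.0792
gripper_force: 0.0
t: 13.9
tool_pos: [0.5029, 0.132, 0.0669]
orientation: [-3.139, -0.117, 0.0]
force: [0.2, -0.4, -0.0]
opening: 0.093
gripper_force: 0.0
13.9 [0.50289425 0.13204134 0.06694322] [-3.13936094e+00 -1.17462645e-01  8.05993708e-05] [ 0.2333714  -0.386937   -0.03039662]
[[ 0.073  0.957  0.279  0.579]
 [-0.997  0.071  0.019  0.138]
 [-0.001 -0.28   0.96   0.27 ]
 [ 0.     0.     0.     1.   ]] [[345.8   0.  318.7]
 [  0.  345.8 194.5]
 [  0.    0.    1. ]]
col319 [130 103 233 236 197  82  80  81  81  82  84  83  80  80 255 244  96  99 102 107 108 159 195 192 192 202 194 195 192 195 197 200 196 204 197 194 200 198 197 202 201 200 201 200 207 205 202 188 182 178 185 233 240 
[... 2065 characters left out ...]
, 210, 205, 204, 203, 213, 208, 206, 196,  51, 161, 154, 156, 155, 154, 155, 154, 156, 157, 153, 153, 155, 151, 151, 151, 151, 151, 153, 149, 146], dtype=uint8)), (220, array([125, 122, 123, 126, 123, 125, 127, 125, 127, 129, 129, 139,  72,  66, 140,  90, 212, 202, 200, 206, 212, 208, 210, 213, 205, 199, 203, 213, 211, 206, 189,  44, 165,  72,  72,  67, 164, 159, 157, 178,  27,  33,  34,  32,  36,  26, 154, 151], dtype=uint8)), (230, array([124, 125, 125, 127, 126, 124, 126, 127, 126, 141,   9,  75,  72,  61, 202, 204, 212, 211, 210, 103, 145, 148, 146, 151, 152, 156, 153, 218, 206, 204, 207, 214, 211, 217,  72,  73,  65, 164, 165,  24,  30,  35,  34,  31,  29,  33, 160, 157], dtype=uint8))]
```

The lugs now disappear under the head's edge on both sides and the grip is free. I'll retract straight up and check.

```bash
python3 -m pendant '[[[1,0,0,-0.5,0],[1,0,0,-1,0],[1,0,0,-2,0],[1,0,0,-3,0],[1,0,0,-3,0],[1,0,0,-2,0],[1,0,0,-1,0],[1,0,0,0,0]]]' 30; python3 -m pendant '[[[1,-2,0,0,0],[1,-3,0,0,0],[1,-3,0,0,0],[1,-1,0,0,0],[1,0,0,0,0]]]'; python3 look.py w8|head -1
python3 - <<'E'
from h import *
c=robot.read_camera("wrist");k=robot.read_camera("scene");t=robot.read_camera("top")
a=cv2.imread("pics/scene0.png")
def hinge(c,R=30):
    p=proj(c,(.597,.1395,.098)); x,y=(p-R/2).astype(int)
    g=c["img"][y:y+R,x:x+R].max(2); n,l,st,ce=cv2.connectedComponentsWithStats((g<g.max()*.5).astype(np.uint8))
    r=[(np.round(ce[q]+[x,y],1),st[q,4]) for q in range(1,n)]; print(np.round(p,1),r); return r
hs=[hinge(q,r) for q,r in((c,30),(k,14),(t,14))]
f=lambda r,p:min(r,key=lambda e:np.linalg.norm(e[0]-p))[0]
P=(.597,.1395,.098); W,S,T=[f(h,proj(q,P)) for h,q in zip(hs,(c,k,t))]
print("WS",tri(c,W,k,S),"WT",tri(c,W,t,T),"TS",tri(t,T,k,S))
print("wrist hinge onz .098",onz(c,*W,.098)); i=c["img"]; p=proj(c,(.5627,.1367,.1)).astype(int); print(p)
np.set_printoptions(linewidth=260)
g=i.max(2); print(g[p[1]-60:p[1]+90:6,p[0]-60:p[0]+60:4])
# before/after bystanders
d=np.abs(t["img"].astype(int)-cv2.imread("pics/top0.png")).max(2)>25
for n,(x,y) in {"jar":(292,150),"tape":(293,196),"green":(409,245)}.items(): print(n,d[y-15:y+15,x-15:x+15].sum())
E
```

```text
t: 14.75
tool_pos: [0.5041, 0.1323, 0.1942]
orientation: [-3.139, -0.118, -0.006]
force: [0.4, 0.4, -0.6]
opening: 0.0932
gripper_force: 0.0
t: 15.25
tool_pos: [0.4123, 0.1253, 0.1912]
orientation: [3.139, 0.118, -0.001]
force: [0.2, 0.5, -0.2]
opening: 0.0933
gripper_force: 0.0
15.25 [0.41226053 0.12529668 0.19117091] [ 3.13932271e+00  1.18031160e-01 -8.98363355e-04] [ 0.24981382  0.52956515 -0.15422221]
[318.3 -59. ] [(array([317.7, -60.9]), np.int32(816))]
[238.5 227.2] [(array([240.7, 223.3]), np.int32(66))]
[232.8 180.4] [(array([232.2, 181.5]), np.int32(10)), (array([229.5, 186. ]), np.int32(2))]
WS (array([0.59087164, 0.13813891, 0.11427604]), np.float64(0.0036512806344324226)) WT (array([0.59288176, 0.13893206, 0.11003503]), np.float64(0.0021193686756206457)) TS (array([0.59101673, 0.13695808, 0.11300927]), np.float64(0.0014449760765027956))
wrist hinge onz .098 [0.59814862 0.14000995 0.098     ]
[318  -7]
[]
jar 0
tape 0
green 0
```

I backed off too far for the wrist view. I'll go forward again and measure the ear separation (the spread angle).

```bash
python3 -m pendant '[[[1,2,0,0,0],[1,3,0,0,0],[1,2.5,0,0,0],[1,0,0,0,0],[1,0,0,0,0]]]'; python3 look.py w9|head -1
python3 - <<'E'
from h import *
import pickle
np.set_printoptions(linewidth=280,threshold=20000)
c=pickle.load(open("pics/w9.pkl","rb")); g=c["img"].max(2)
for n,p in {"hinge":(.597,.1395,.098),"c":(.5627,.1367,.09),"ears0":(.505,.132,.09),"ears44":(.505,.132,.134)}.items(): print(n,proj(c,p))
ph=proj(c,(.597,.1395,.098)).astype(int)
m=(g[max(0,ph[1]-20):ph[1]+20,ph[0]-25:ph[0]+25]<95).astype(np.uint8); n,l,st,ce=cv2.connectedComponentsWithStats(m); print([(ce[q]+[ph[0]-25,max(0,ph[1]-20)],st[q]) for q in range(1,n) if st[q,4]>30])
e=proj(c,(.505,.132,.09)).astype(int)
print(e); print(g[e[1]-24:e[1]+30:4,e[0]-66:e[0]+68:3])
q=proj(c,(.5627,.1367,.098)).astype(int); print(q); print(g[q[1]-24:q[1]+26:6,q[0]-60:q[0]+62:3])
E
```

```text
t: 15.95
tool_pos: [0.4881, 0.1308, 0.1911]
orientation: [3.139, 0.117, -0.003]
force: [-0.1, 0.4, 0.6]
opening: 0.0931
gripper_force: 0.0
15.95 [0.48806149 0.13078517 0.1911196 ] [ 3.13922607e+00  1.16927252e-01 -3.08530811e-03] [-0.14536605  0.35768054  0.61738136]
hinge [318.1529307  50.3700455]
c [318.54210149  95.35779408]
ears0 [319.08858143 162.87175791]
ears44 [319.07939847 173.95144066]
[(array([317.59615385,  40.80769231]), array([ 0,  9, 50,  7, 52], dtype=int32)), (array([317.17514124,  52.72881356]), array([ 18,  15,  13,  17, 177], dtype=int32)), (array([314.25974026,  67.09090909]), array([10, 35, 24,  5, 77], dtype=int32))]
[319 162]
[[ 19   5 118 113 113 114 113 110 113 116 113 110 233 234 190 181 182 188 187 182  95 242 247 115 187 181 190 192 190 179 236 240 125 119 121 119 120 123 116 121 119 120 119 118 119]
 [ 29  26  28  48 110 114 112 112 114 113 114 115 116 107 171 242 188 184 182 189 190 186 100 189 188 195 192 179 243 223 130 120 122 120 126 122 121 119 122 120 120 119 119 121 119]
 [ 26  25  26  25 115 112 115 115 114 113 116 114 117 114 117 111 115 153 19
[... 2934 characters left out ...]
87 185 186 147 240 113 112 113]
 [111 111 111 201 139 178 185 201 136 228 169 115 123 169 176 178 176 180 181 180 176 180 183 178 178 179 184 171 154 140 238 231  68 191 190 191 168 194 111 113 113]
 [114 114 112 115 211 183 185 185 141 182 177 121 135 125 177 180 184 177 178 179 178 179 183 183 182 181 182 155 158 148 178 188 163 187 186 193 235 131 114 111 112]
 [114 112 111 110 212 136 182 190 194 174 178 180 137 139 136 156 174 176 176 182 183 183 177 184 183 165 164 159 171 178 186 139 186 190 192 146 201 110 115 114 116]
 [111 113 112 113 107 241 170 184 187 191 155 182 182 187 137 154 153 152 152 159 162 160 156 158 158 153 160 161 186 191 146 188 188 188 173 232 113 118 116 117 115]]
```

The ear span now corresponds to a spread of about 0.05, so the ring has closed in the groove. The lugs lie under the head, and the jar, tape roll and green look-alike show no change. Handing in.

```bash
python3 -c "
from plant import robot
print(robot.close_job())"
```

```text
the job is handed in; nothing more can be done
None
```

The spring ring was lowered spread over the head onto the hub and released; by camera measurement it is closed in the groove (spread about 0.05). The gripper is clear, the jar and tape roll show no change, and I handed the job in at about 16 s; no verdict came back.

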